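# Load a Petri dish under the sprung flap of a dish loader

## Task

Load the clear Petri dish into the white dish loader without gripping or lifting it: with one fingertip press the blue paddle down so that the yellow spring flap stays open, and with the other fingertip push the dish along the lane and under the flap until it stands fully home against the white block. Then let go of the paddle so that the flap shuts behind the dish. Do not knock or move the vials, beaker and bottle standing around.

Things in the scene. Friction and masses are not known exactly. Their poses are not given: they have to be found in the camera images.
- dish: The clear, closed Petri dish, a round disc 63 mm in diameter and 16 mm high, about 20 to 40 g, loose, standing flat on the worktop in front of the loader's lane. Origin at the centre of its underside.
- loader: White dish loader, fixed. Origin on the worktop (z = 0), on the middle line of the lane, below the front of the flap's lip; +x runs along the lane, the way the dish is pushed, +y left to the paddle. All x, y below are in this frame, heights above the worktop. The dish starts with its centre at x = -92 to -112 mm, up to 15 mm off the middle line, and slides on the bare worktop.
- mouth (a point): Middle of the straight lane's entry, on the worktop, at x = -40 mm. Two grey guide walls, 6 mm thick, 14 mm high, (slippery, as are flap and paddle) have their inner faces at y = +-34 mm from here to the stop block; towards the robot they flare to y = +-45 mm at x = -77 mm.
- stop (a point): Foot of the white stop block's flat front face, on the middle line, at x = 70 mm. The block is 40 mm high, 116 mm wide, 50 mm deep. A dish fully home touches it: centre at x = 38 mm, rear at x = 7 mm.
- lip (a point): Lower edge of the yellow flap's down-turned lip (x = 0 to 4 mm, y = -14 to -33 mm): 5 mm up when shut, barring the lane, 27 mm or more up when open. The flap plate (22 to 26 mm high when shut) spans the lane at x = 26 to 70 mm, but at x = 0 to 26 mm only y = -13 to -35 mm: left of that the lane is open above, and the pushing fingertip goes in there.
- hinge (a point): Middle of the hinge line of flap and paddle, parallel to the lane, at x = 45 mm, y = 42 mm, 24 mm up, between two grey posts 26 mm high (x = 21 to 70 mm, y = 37 to 47 mm). Fully open, the flap's far right edge rises to 58 mm; nothing of the loader stands higher.
- paddle (a point): Point on top of the blue paddle, a 4 mm plate in one piece with the flap, left of the lane; this point at x = -40 mm. The paddle is 40 mm wide and runs along the lane from x = -95 to 55 mm. Shut, it slopes up to the left, top 14 to 29 mm high; fully down it is level, top 9 mm high, y = 51 to 91 mm (this point y = 72 mm). A fingertip pressing it can slide along it.
- flap (a joint): Angle of flap and paddle (rad): 0 shut, 0.4 fully open against its stop, paddle level; the dish passes under from about 0.28. A spring shuts it: about 3 N down on the middle of the paddle starts it, 5 to 6 N holds it fully open.
- glass_vial_1: Bystander: upright glass vial with white cap, 27 mm across, 60 mm high; origin under its centre.
- glass_vial_2: Bystander: another upright glass vial with white cap, 27 mm across, 60 mm high; origin under its centre.
- small_vial_red: Bystander: small brown vial with red cap, 12 mm across, 33 mm high; origin under its centre.
- small_vial_blue: Bystander: small clear vial with blue cap, 12 mm across, 33 mm high; origin under its centre.
- small_beaker: Bystander: small glass beaker, 51 mm across, 61 mm high; origin under its centre.
- reagent_bottle: Bystander: clear reagent bottle with blue cap, 56 mm across, 105 mm high; origin under its centre.
Mind the look-alikes: they are no part of the job. Leave any orange or turquoise look-alike of the dish alone.

How it is judged:
By the outcome, as a careful person would: the job done as asked, in the order asked, and still so for the second after the job is handed in, with the robot touching nothing.
It also fails if it takes over 54 s, if anything falls off the work surface, if the arm or the gripper's body presses on something with over 40 N, if the wrist force passes 120 N, or if a joint passes its speed limit or range.

## Robot

A 7-joint arm with a two-finger parallel gripper is mounted at the origin on a cart in front of the work surface, level with it; the furniture and walls round the work are solid. World frame = base frame: x ahead of the robot, y to its left, z up, the work surface at z = 0. Lengths are in m, angles in degrees, forces in N, time in s.
With the tool pointing down it reaches from about 0.425 to 0.875 m from the base axis. Payload 4.7 kg.
Tool frame: the origin (TCP) lies on the front face of the gripper's body, between the roots of the fingers; the fingertips stand 70 mm ahead of it and the grasp point (between the pads) lies 51 mm ahead of it (tip_extent is the distance from the TCP to the fingertips, in m); z points along the fingers, y is the direction in which the jaws open and shut (so a half turn about z gives the same grasp; the last joint's range is limited). The gripper opens to 87 mm and grips with 3 to 60 N. Pads are 19 mm wide; open, the fingers measure 117 mm over their backs; the gripper's body (75 mm by 190 mm) begins 51 mm behind the grasp point.
Start: joints at [-72.932, 18.392, -4.016, 83.108, 1.295, 78.541, -3.26], TCP at [0.182, 0.624, 0.292] pointing down, gripper open.
Joint ranges: [-163.93, 163.93], [-17.29, 119.83], [-79.2, 71.16], [3.27, 140.29], [-89.18, 269.18], [5.43, 117.66], [-154.24, 154.24]. Speed limits (degrees/s): [147.25, 147.25, 180, 180, 180, 180, 180].

## Interface

Orientations are given as [roll, pitch, yaw] about the fixed x, y, z axes, in that order (R = Rz(yaw) Ry(pitch) Rx(roll)).
In Python, from cell import * gives the robot as it stands.
- The arm moves only by the tool carry_out, never from a script. Its argument "increments" is text: rows parted by semicolons, each of 7 numbers parted by spaces: the opening, from 0 (shut) to 1 (fully open), then the shift along the tool's x, y, z in m, then the turn, a rotation vector about the tool's x, y, z in degrees. A call has 1 to 20 rows; each row shifts and turns the pose as measured when the row begins, along the tool's axes as they then stand; what a row does not reach is not made up. A row lasts 1/8 s, in which the tool goes at most 62.5 mm and 10.7 degrees, less where a joint would pass 70% of its speed; a pose out of reach is approached as far as the arm can. A call is refused whole if a number of a shift passes 0.0625 or a number of a turn 10.7, either way. A call with a gripper value outside its range is refused whole. The fingers move at their own pace and stop on an object; "force" is the grip in N (left out, the last holds). Time passes only in rows, so rows that do not move let the fingers close. It gives the time, the measured TCP pose, the force and the opening at its end, in the units of the state.
- get_obs(): the state, without advancing time (a new reading comes with each control period).
- read_camera(name): name is "side" or "top"; returns a dict with "img" (384x512x3 uint8, blue, green, red), "fx", "fy", "cx", "cy" (pixels), "world_from_camera" (4x4, takes a point from camera to world coordinates). Camera axes: x right, y down, z forward; pixel columns grow to the right and rows downward; lengths in m; the calibration is good to about 2 mm. A picture is of the moment at which its call begins. There is no depth.
- sign_off(): hands the job in, once; it reports no verdict.
Trained networks look in a picture, given as the dict that the camera call returned (one of the last four; its "shot" number tells which), for a name from the list of things; names that differ only in an ending like _2 or _b are one class to them, and where a whole thing is asked for, a point or a joint stands for the part that bears it (a point fixed in the world has none). Each returns a list of dicts, best first, with "confidence" (0 to 1); they miss things now and then, are a little off and sometimes report something else, mostly with a low value. They report only what shows in the picture. A call takes as long as a camera call. They do not tell look-alikes from the thing itself.
- masks_of(target, picture): "pixels" (384x512 bool, what is visible of it) and "bbox" ([left, top, right, bottom] in pixels, round what is visible of it).
The state is a dict: "time_s": time; "qpos": joint angles; "joint_velocities": joint speeds; "effort": joint torques, N m; "tool_pos": TCP position; "tool_rot": TCP orientation; "force": force on the tool from outside, world axes, zero at the start; "wrist_torque": the same for the moment, N m; "grip_width": finger opening in m.
Only numpy, scipy, OpenCV 4.12 (cv2) and the standard library are available. Lean on these libraries where they do the work, as an engineer would, in place of code of your own. Each camera call takes 0.05 s, during which the arm holds its last target.

## Working session

There is one attempt and no reset: what is moved stays moved. The work goes in short steps, Python scripts to look and compute and a tool call to move; the robot and the scene stay as the last step left them, time stands still between calls to the robot, and variables do not carry over. Pictures are saved under pics/ and viewed, and the job is handed in when it is done.

Besides the shell and the picture viewer there is one more tool, called after "Request:" in YAML: its name, and indented under it one key for each argument. carry_out: Moves the arm, as the interface text tells. Its arguments: {"type":"object","properties":{"increments":{"type":"string"},"force":{"type":"number"}},"required":["increments"]}

```bash
ls; mkdir -p pics; python3 - <<'E'
from cell import *
import cv2,numpy as np
for n in("side","top"):
    p=read_camera(n); cv2.imwrite(f"pics/{n}0.png",cv2.resize(p["img"],(800,600),interpolation=cv2.INTER_CUBIC))
    print(n,p["fx"],p["fy"],p["cx"],p["cy"],np.round(p["world_from_camera"],3).tolist())
o=get_obs();print(o)
E
```

```text
pics
side 381.27505577742596 381.27505577742596 248.5124581515541 189.03369872436477 [[0.197, -0.649, 0.735, -0.383], [-0.98, -0.137, 0.142, -0.391], [0.009, -0.749, -0.663, 0.875], [0.0, 0.0, 0.0, 1.0]]
top 363.25611559400545 363.25611559400545 247.74893456769533 191.34232330372353 [[-0.011, -0.997, 0.08, 0.449], [-1.0, 0.011, -0.003, -0.247], [0.002, -0.08, -0.997, 1.211], [0.0, 0.0, 0.0, 1.0]]
{'time_s': 0.1, 'qpos': array([-72.93271976,  18.43213197,  -4.01508339,  83.16840252,
         1.29799059,  78.54041593,  -3.25854612]), 'joint_velocities': array([ 0.07824882, -0.04536637, -0.02219671, -0.07270601, -0.03650892,
        0.01680266,  0.02242995]), 'effort': array([ 7.14201724e-05, -4.92564726e+01, -4.05571125e-01, -3.13402212e+01,
       -6.42496976e-02,  3.93968972e-02,  6.34913476e-05]), 'tool_pos': array([0.18194583, 0.62362212, 0.29129683]), 'tool_rot': array([-1.79904446e+02,  8.56442986e-03,  1.63743957e+02]), 'force': array([ 0.02279124, -0.54884202,  0.26482147]), 'wrist_torque': array([-0.01897961, -0.03141285,  0.03327499]), 'grip_width': 0.0869879642988347}
```

View pics/side0.png

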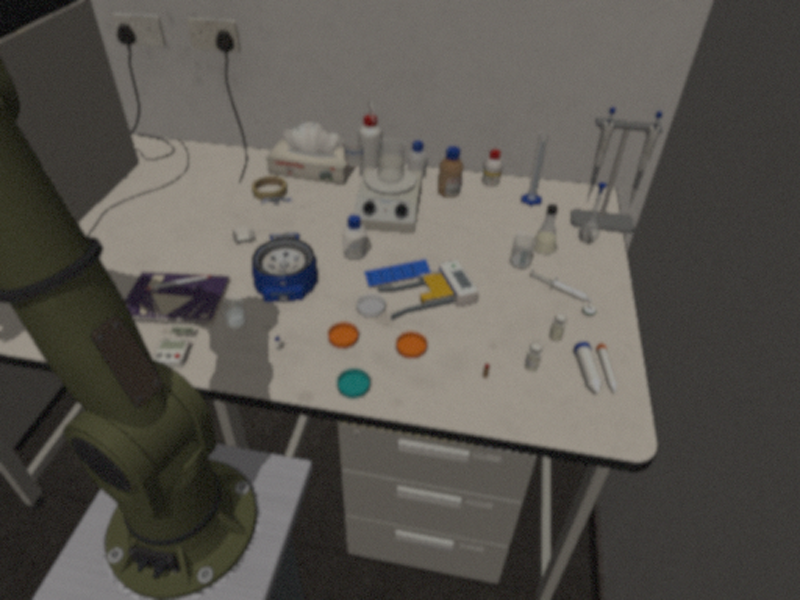

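View pics/top0.png

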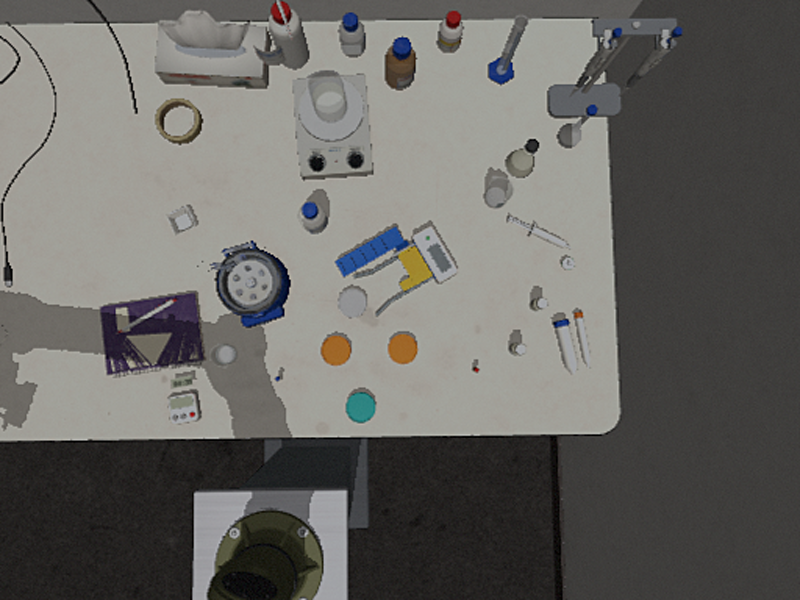

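```bash
cat > h.py <<'E'
from cell import *
import cv2,numpy as np
def ray(p,u,v,z):
    T=np.array(p["world_from_camera"]);d=T[:3,:3]@np.array([(u-p["cx"])/p["fx"],(v-p["cy"])/p["fy"],1]);o=T[:3,3]
    return o+d*(z-o[2])/d[2]
def proj(p,X):
    T=np.linalg.inv(np.array(p["world_from_camera"]));c=T[:3,:3]@np.array(X)+T[:3,3]
    return np.array([p["cx"]+p["fx"]*c[0]/c[2],p["cy"]+p["fy"]*c[1]/c[2]])
E
python3 - <<'E'
from h import *
for n in("top","side"):
    p=read_camera(n)
    for t in("dish","loader","lip","paddle","reagent_bottle","small_beaker","glass_vial_1","small_vial_red","small_vial_blue"):
        for m in masks_of(t,p)[:5]:
            ys,xs=np.nonzero(m["pixels"]); 
            if len(xs)==0: continue
            print(n,t,round(m["confidence"],2),m["bbox"],np.round([xs.mean(),ys.mean()],1),len(xs),np.round(ray(p,xs.mean(),ys.mean(),0.008)[:2],3))
    x0,y0,x1,y1=(205,130,305,205) if n=="top" else (215,155,315,230)
    cv2.imwrite(f"pics/{n}_crop.png",cv2.resize(p["img"][y0:y1,x0:x1],(800,600),interpolation=cv2.INTER_CUBIC))
E
```

```text
top dish 0.81 [245.8, 213.3, 266.1, 232.6] [257.1 223.3] 295 [ 0.44 -0.28]
top dish 0.7 [205.0, 213.8, 223.8, 230.3] [214.4 223.7] 269 [ 0.44  -0.139]
top dish 0.67 [134.3, 223.5, 148.6, 234.4] [142.  227.1] 187 [0.432 0.099]
top dish 0.54 [218.4, 185.6, 236.8, 203.5] [224.9 193.8] 290 [ 0.539 -0.174]
top dish 0.53 [221.2, 248.7, 238.1, 270.8] [229.8 260.4] 272 [ 0.32  -0.189]
top loader 0.78 [216.1, 142.7, 292.0, 193.6] [259.1 164.7] 1537 [ 0.635 -0.289]
top lip 0.7 [214.9, 145.0, 276.6, 190.3] [248.2 164.8] 980 [ 0.635 -0.253]
top lip 0.5 [219.1, 185.1, 238.4, 205.1] [224.5 193.6] 319 [ 0.539 -0.173]
top paddle 0.87 [218.0, 143.3, 273.9, 187.8] [247.4 164.3] 899 [ 0.637 -0.25 ]
top reagent_bottle 0.88 [191.3, 126.9, 208.9, 150.9] [200.1 138.9] 322 [ 0.724 -0.092]
top small_beaker 0.5 [132.8, 223.2, 148.1, 237.8] [142.  227.4] 186 [0.431 0.099]
top glass_vial_1 0.65 [335.0, 188.0, 350.6, 198.7] [343.9 194.4] 94 [ 0.532 -0.57 ]
top glass_vial_1 0.49 [327.1, 220.5, 338.3, 230.2] [330.6 223. ] 83 [ 0.438 -0.522]
top small_vial_red 0.35 [214.5, 146.1, 279.6, 188.2] [247.9 164.5] 953 [ 0
[... 545 characters left out ...]
[ 0.647 -0.244]
side paddle 0.75 [234.3, 164.0, 283.9, 190.9] [262.8 178. ] 690 [ 0.647 -0.243]
side reagent_bottle 0.8 [218.8, 133.5, 235.0, 169.2] [226.8 152.8] 410 [ 0.767 -0.082]
side reagent_bottle 0.69 [234.5, 167.8, 291.0, 194.5] [262.6 177.7] 607 [ 0.648 -0.242]
side reagent_bottle 0.67 [336.1, 218.7, 346.9, 239.2] [341.1 228.6] 137 [ 0.457 -0.521]
side small_beaker 0.65 [141.3, 193.2, 160.7, 211.2] [149.6 200.1] 269 [0.457 0.104]
side small_beaker 0.29 [229.6, 187.8, 248.2, 204.0] [237.9 195.4] 199 [ 0.539 -0.177]
side glass_vial_1 0.68 [351.0, 199.5, 363.2, 220.6] [356.5 210.3] 121 [ 0.549 -0.568]
side glass_vial_1 0.54 [336.5, 219.6, 349.0, 237.5] [341.2 228.5] 153 [ 0.458 -0.521]
```

View pics/top_crop.png

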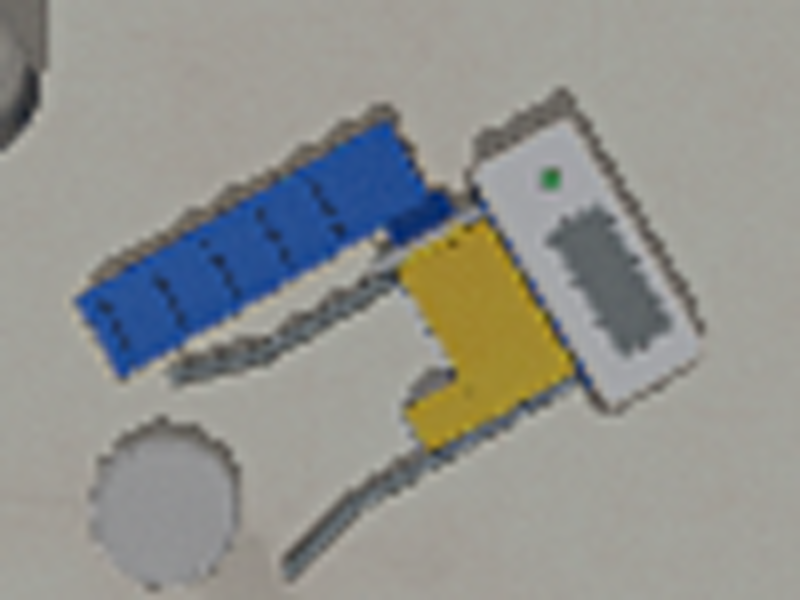

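View pics/side_crop.png

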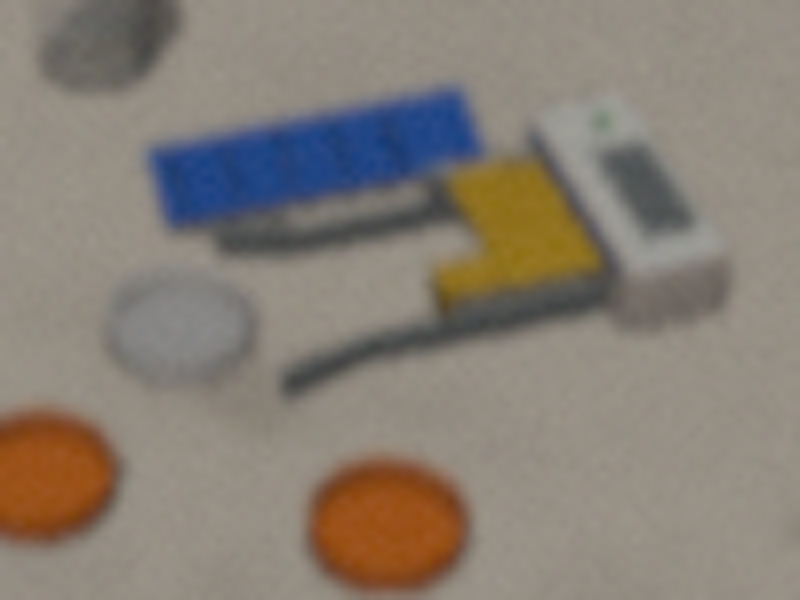

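```bash
cat > fit.py <<'E'
from h import *
from scipy.optimize import least_squares
P={n:read_camera(n) for n in("top","side")}
C=[("top",.070,.058,.040,470,175),("top",.12,.058,.04,567,120),("top",.12,-.058,.04,702,343),("top",.07,-.058,.04,610,410),
("top",-.095,.093,.029,77,298),("top",.055,.093,.029,388,122),("top",-.095,.056,.014,122,378),("top",.055,.056,.014,428,188),
("top",-.077,-.045,.014,280,568),("top",0,-.013,.026,406,408),("top",0,-.035,.026,430,450),
("side",.07,.058,.04,535,125),("side",.12,.058,.04,620,95),("side",.12,-.058,.04,728,262),("side",.07,-.058,.04,612,300),
("side",-.095,.093,.029,150,150),("side",.055,.093,.029,460,85),("side",-.095,.056,.014,172,228),("side",.055,.056,.014,483,152)]
off={"top":(205,130),"side":(215,155)}
def W(q,x,y,z): c,s=np.cos(q[2]),np.sin(q[2]); return [q[0]+c*x-s*y,q[1]+s*x+c*y,z]
def res(q,sep=None):
    r=[]
    for n,x,y,z,a,b in C:
        uv=np.array([(a+.5)/8-.5+off[n][0],(b+.5)/8-.5+off[n][1]])
        if sep and n!=sep: continue
        r+=list(proj(P[n],W(q,x,y,z))-uv)
    return np.array(r)
for sep in(None,"top","side"):
    s=least_squares(res,[.6,-.25,-1],args=(sep,),loss="soft_l1")
    print(sep,s.x[:2],np.degrees(s.x[2])); print(np.round(res(s.x,sep).reshape(-1,2),1).tolist())
    q=s.x
    for n in P:
      for m in masks_of("dish",P[n]):
        xs,ys=np.nonzero(m["pixels"])[::-1]; b=m["bbox"]
        w=ray(P[n],(b[0]+b[2])/2,(b[1]+b[3])/2,.008)
        if abs(w[0]-.54)<.03 and abs(w[1]+.17)<.03:
            c,s_=np.cos(q[2]),np.sin(q[2]);d=w[:2]-q[:2];print(n,"dish",w[:2],"loader frame",c*d[0]+s_*d[1],-s_*d[0]+c*d[1])
    w=ray(P["top"],(157.5+.5)/8+204.5+1,505/8+130-.5,.010)
    d=w[:2]-q[:2];print("hand",w[:2],c*d[0]+s_*d[1],-s_*d[0]+c*d[1])
    # bottle cap at z=.1: top image
    for nm,uv,z in(("bottlecap",(310*.64,210*.64),.1),("beaker?",(497*.64,185*.64),.06)):
        w=ray(P["top"],*uv,z);d=w[:2]-q[:2];print(nm,w[:2],c*d[0]+s_*d[1],-s_*d[0]+c*d[1])
E
python3 fit.py
```

```text
None [ 0.59106824 -0.26693057] -60.87264243319003
[[-0.8, -0.7], [0.3, -1.3], [1.4, 1.4], [-0.4, 0.6], [-0.7, 0.1], [0.1, -0.3], [-0.4, 0.3], [0.5, 1.9], [-0.4, 0.3], [-0.7, 0.0], [-0.3, 0.6], [-1.2, -2.2], [1.3, -1.0], [1.3, -1.4], [2.0, -3.2], [-0.7, -0.1], [0.6, 0.2], [-0.4, -0.1], [1.2, 1.3]]
top dish [ 0.54001077 -0.18409533] loader frame -0.09721223899074567 -0.004280472994494404
side dish [ 0.52794575 -0.17387838] loader frame -0.11200983791980103 -0.009846624131276419
hand [ 0.54236802 -0.17559504] -0.10349018496121279 0.0019162160568146416
bottlecap [ 0.71779686 -0.09867294] -0.08529428044608435 0.19260233797280563
beaker? [ 0.77579904 -0.4802007 ] 0.27621815824212276 0.05755994944417317
top [ 0.59195932 -0.26777672] -60.444457625134916
[[-0.8, -1.0], [0.3, -1.8], [1.6, 0.8], [-0.2, 0.1], [-0.5, 0.1], [0.1, -0.6], [-0.2, 0.3], [0.6, 1.6], [0.0, 0.1], [-0.4, -0.3], [0.0, 0.2]]
top dish [ 0.54001077 -0.18409533] loader frame -0.09841709903726333 -0.003911617587558654
side dish [ 0.52794575 -0.17387838] loader frame -0.1132558815176063 -0.009367028391865331
hand [ 0.54236802 -0.17559504] -0.10464856081866526 0.002331814551389033
bottlecap [ 0.71779686 -0.09867294] -0.08502813553485608 0.19287663065554417
beaker? [ 0.77579904 -0.4802007 ] 0.2754650140323029 0.055136370960120584
side [ 0.58691905 -0.26360239] -62.74350629184446
[[-1.5, -1.3], [1.2, 0.2], [0.2, 0.1], [0.6, -2.0], [-1.3, -0.2], [0.5, 1.0], [-1.4, -0.1], [0.7, 2.1]]
top dish [ 0.54001077 -0.18409533] loader frame -0.09216181119982429 -0.005287611358057713
side dish [ 0.52794575 -0.17387838] loader frame -0.10676980446376319 -0.01133389164790502
hand [ 0.54236802 -0.17559504] -0.09863871357806957 0.0007008188527236267
bottlecap [ 0.71779686 -0.09867294] -0.0866778253224968 0.19187933538798066
beaker? [ 0.77579904 -0.4802007 ] 0.27905062770693284 0.06871120367156187
```

```bash
cat > fit2.py <<'E'
from h import *
from scipy.optimize import least_squares
P={n:read_camera(n) for n in("top","side")}
def W(q,x,y,z): c,s=np.cos(q[2]),np.sin(q[2]); return [q[0]+c*x-s*y,q[1]+s*x+c*y,z]
polys={"blue":[(-.095,.056,.0137),(-.095,.093,.0292),(.055,.093,.0292),(.055,.056,.0137)],
"yellow":[(.026,.035,.026),(.07,.035,.026),(.07,-.035,.026),(0,-.035,.026),(0,-.013,.026),(.026,-.013,.026)]}
S=16
def soft(p,col):
    im=p["img"].astype(float);b,g,r=im[...,0],im[...,1],im[...,2]
    v=(b-r) if col=="blue" else (np.minimum(g,r)-b)
    return v
rois={"top":(213,140,290,192),"side":(230,160,305,205)}
data={}
for n,p in P.items():
    x0,y0,x1,y1=rois[n]
    for c in polys:
        v=soft(p,c)[y0:y1,x0:x1]; hi=np.percentile(v,97); lo=np.median(v); data[n,c]=np.clip((v-lo)/(hi-lo),0,1); 
def render(p,q,poly,roi):
    x0,y0,x1,y1=roi;pts=np.array([proj(p,W(q,*a)) for a in poly])
    k=8;im=np.zeros(((y1-y0)*k,(x1-x0)*k),np.uint8)
    pp=((pts-[x0,y0]+.5)*k-.5)
    cv2.fillPoly(im,[np.round(pp*16).astype(np.int32)],255,shift=4)
    return cv2.GaussianBlur(cv2.resize(im,(x1-x0,y1-y0),interpolation=cv2.INTER_AREA).astype(float)/255,(0,0),.6)
from scipy.optimize import minimize
def cost(q,keys):
    q=np.array([.591+q[0]*.01,-.267+q[1]*.01,np.radians(-60.8+q[2]*2)])
    return sum(((data[k]-render(P[k[0]],q,polys[k[1]],rois[k[0]]))**2).sum() for k in keys)
for keys in([("top","blue"),("top","yellow")],[("top","blue")],[("side","blue"),("side","yellow")],list(data)):
    r=minimize(cost,[0,0,0],args=(keys,),method="Nelder-Mead",options=dict(initial_simplex=[[0,0,0],[.5,0,0],[0,.5,0],[0,0,1]]))
    print(keys,np.round([.591+r.x[0]*.01,-.267+r.x[1]*.01,-60.8+r.x[2]*2],4),round(r.fun,1))
q=np.array([.591+r.x[0]*.01,-.267+r.x[1]*.01,np.radians(-60.8+r.x[2]*2)])
for n in P:
    im=cv2.resize(P[n]["img"],None,fx=8,fy=8,interpolation=cv2.INTER_CUBIC)
    L=dict(polys);L["block"]=[(.07,.058,.04),(.12,.058,.04),(.12,-.058,.04),(.07,-.058,.04)]
    for s in(1,-1):L["w%d"%s]=[(-.077,s*.045,.014),(-.04,s*.034,.014),(.07,s*.034,.014),(.07,s*.04,.014),(-.04,s*.04,.014),(-.077,s*.051,.014)]
    t=np.linspace(0,6.28,40);w=.5
    L["d"]=[(-.104+.0315*np.cos(a),.0+.0315*np.sin(a),.016) for a in t]
    for k,pl in L.items():
        pts=np.array([proj(P[n],W(q,*a)) for a in pl]);cv2.polylines(im,[np.round((pts+.5)*8-.5).astype(int)],True,(0,0,255),1)
    x0,y0,x1,y1=(205,130,305,205) if n=="top" else (215,155,315,230)
    cv2.imwrite(f"pics/{n}_ov.png",im[y0*8:y1*8,x0*8:x1*8])
E
python3 fit2.py
```

```text
[('top', 'blue'), ('top', 'yellow')] [  0.5918  -0.2675 -60.6878] 57.5
[('top', 'blue')] [  0.592   -0.2675 -60.6547] 40.7
[('side', 'blue'), ('side', 'yellow')] [  0.5913  -0.2666 -59.6022] 27.4
[('top', 'blue'), ('top', 'yellow'), ('side', 'blue'), ('side', 'yellow')] [  0.5918  -0.2669 -60.3505] 86.5
```

View pics/top_ov.png

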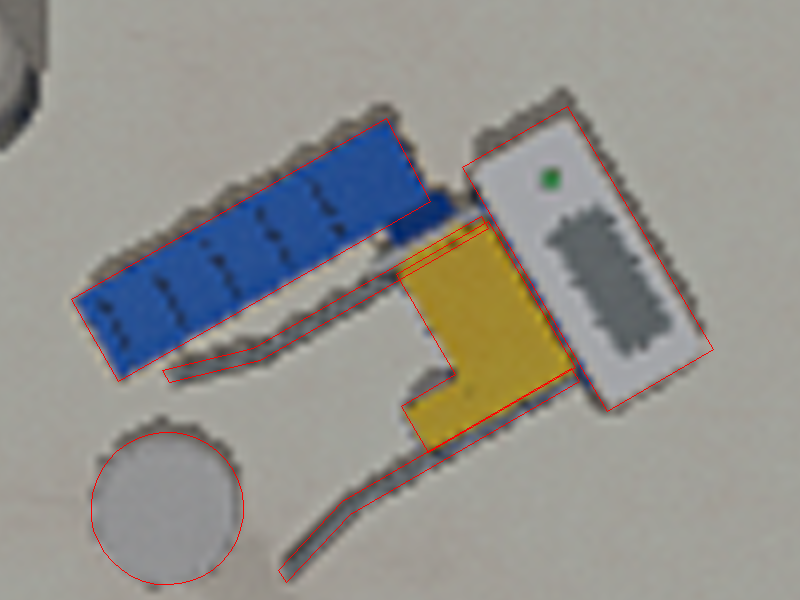

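View pics/side_ov.png

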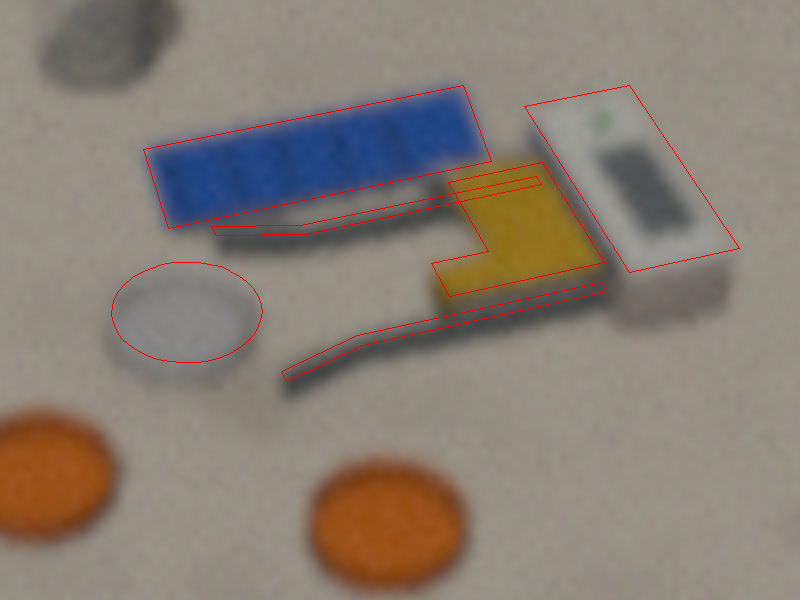

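Request:
carry_out:
  increments: "0 -0.045 -0.035 0 0 0 0;0 -0.045 -0.035 0 0 0 0;0 -0.045 -0.035 0 0 0 0;0 -0.045 -0.035 0 0 0 0;0 -0.045 -0.035 0 0 0 0;0 -0.045 -0.035 0 0 0 0;0 -0.045 -0.035 0 0 0 0;0 -0.045 -0.035 0 0 0 0;0 0 0 0 0 0 10;0 0 0 0 0 0 10;0 0 0 0 0 0 10;0 0 0 0 0 0 10"
  force: 20

```text
time_s: 3.1
tool_pos: [0.4584, 0.2419, 0.2928]
tool_rot: [179.7, -0.1, 122.4]
force: [-0.5, -0.4, -0.1]
grip_width: 0.0003
```

```bash
cat > go.py <<'E'
# usage: go.py x y tipz : loader-frame target of TCP; prints tool-frame shifts
import sys
from h import *
from scipy.spatial.transform import Rotation as R
Q=(.5918,-.2672,np.radians(-60.6))
def st():
    o=get_obs();r=R.from_euler("xyz",o["tool_rot"],degrees=True);c,s=np.cos(Q[2]),np.sin(Q[2])
    d=o["tool_pos"][:2]-Q[:2];l=np.array([c*d[0]+s*d[1],-s*d[0]+c*d[1],o["tool_pos"][2]-.070])
    return o,r,l
if __name__=="__main__":
    o,r,l=st()
    c,s=np.cos(Q[2]),np.sin(Q[2])
    print("t",round(o["time_s"],2),"loader xy tipz",np.round(l*1000,1),"rot",np.round(o["tool_rot"],2),"F",np.round(o["force"],1),"grip",round(o["grip_width"]*1000,1),"q",np.round(o["qpos"],0))
    Rt=R.from_euler("xyz",[180,0,np.degrees(Q[2])+180],degrees=True)
    print("turn needed (tool)",np.round((r.inv()*Rt).as_rotvec(degrees=True),2))
    if len(sys.argv)>3:
        t=np.array([float(a)/1000 for a in sys.argv[1:4]])-l
        w=np.array([c*t[0]-s*t[1],s*t[0]+c*t[1],t[2]]);print("shift tool",np.round(r.inv().apply(w),4))
E
python3 go.py -165 0 150
```

```text
t 3.1 loader xy tipz [-509.   133.7  222.8] rot [ 1.7967e+02 -1.4000e-01  1.2242e+02] F [-0.5 -0.4 -0.1] grip 0.3 q [-46.   2.  16. 102.  -1.  76.   2.]
turn needed (tool) [ 0.33 -0.15  3.02]
shift tool [-0.3367 -0.1521  0.0711]
```

Request:
carry_out:
  increments: "0 0 0 0 0.3 0 3;0 -0.048 -0.022 0 0 0 0;0 -0.048 -0.022 0 0 0 0;0 -0.048 -0.022 0 0 0 0;0 -0.048 -0.022 0 0 0 0;0 -0.048 -0.022 0 0 0 0;0 -0.048 -0.022 0 0 0 0;0 -0.048 -0.02 0 0 0 0;0 0 0 0.05 0 0 0;0 0 0 0.02 0 0 0;0 0 0 0 0 0 0"

```text
time_s: 4.47
tool_pos: [0.4928, -0.1373, 0.2234]
tool_rot: [179.4, 0.1, 119.3]
force: [-0.4, -0.1, 0.8]
grip_width: 0.0003
```

```bash
python3 go.py -160 0 5; python3 - <<'E'
from h import *
p=read_camera("top"); cv2.imwrite("pics/t1.png",cv2.resize(p["img"][110:230,180:340],(800,600),interpolation=cv2.INTER_CUBIC))
E
```

```text
t 4.47 loader xy tipz [-161.8  -22.5  153.4] rot [1.7939e+02 6.0000e-02 1.1928e+02] F [-0.4 -0.1  0.8] grip 0.3 q [-25.   4.  39. 109.  -3.  67.  45.]
turn needed (tool) [ 0.61  0.06 -0.12]
shift tool [-0.0016  0.0209  0.1486]
```

View pics/t1.png

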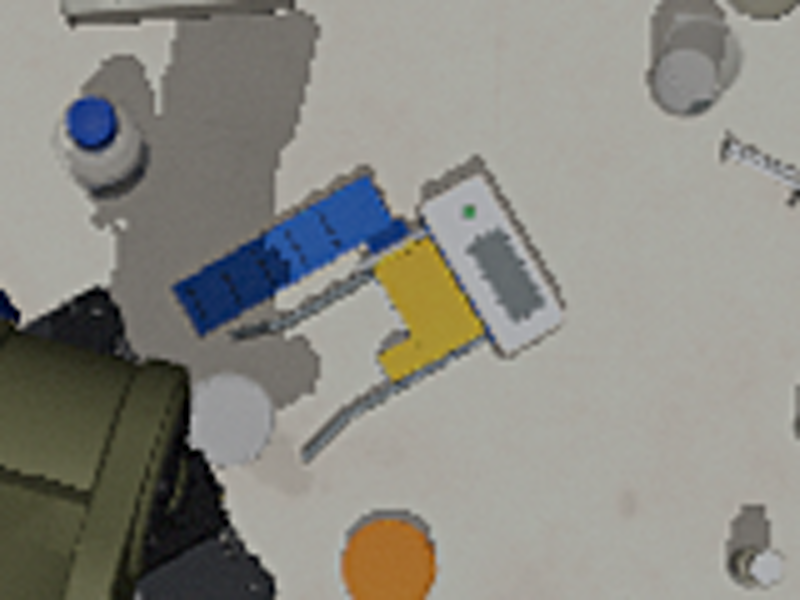

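Request:
carry_out:
  increments: "0 -0.001 0.021 0 0.6 0 0;0 0 0 0.045 0 0 0;0 0 0 0.045 0 0 0;0 0 0 0.035 0 0 0;0 0 0 0.01 0 0 0;0 0 0 0.005 0 0 0"

```text
time_s: 5.28
tool_pos: [0.5216, -0.1247, 0.0903]
tool_rot: [179.0, 0.5, 119.7]
force: [0.9, -1.5, 0.3]
grip_width: 0.0008
```

```bash
python3 go.py -160 0 5; python3 - <<'E'
from h import *
p=read_camera("side"); cv2.imwrite("pics/s1.png",cv2.resize(p["img"][130:250,190:350],(800,600),interpolation=cv2.INTER_CUBIC))
E
```

```text
t 5.28 loader xy tipz [-158.6    8.8   20.3] rot [179.02   0.47 119.68] F [ 0.9 -1.5  0.3] grip 0.8 q [-22.  18.  37. 113. -14.  52.  52.]
turn needed (tool) [0.98 0.46 0.29]
shift tool [ 0.0016 -0.0091  0.0152]
```

View pics/s1.png

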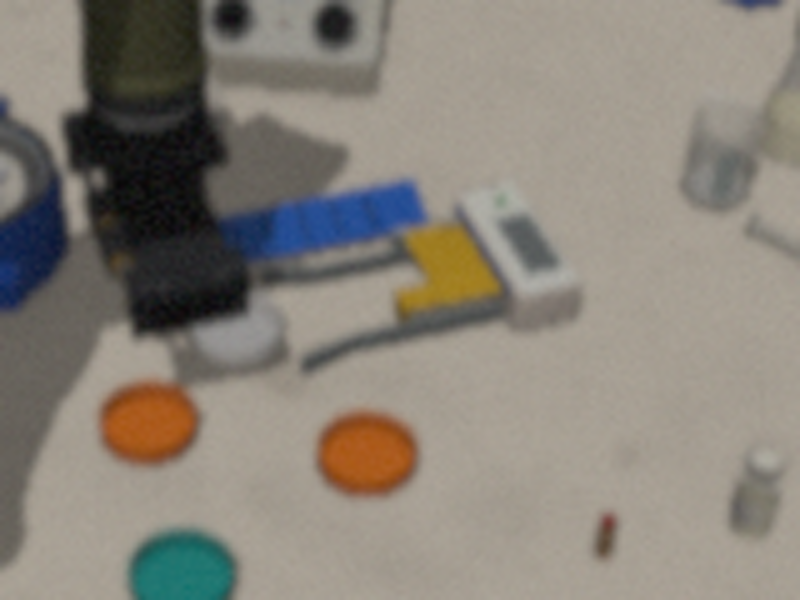

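Request:
carry_out:
  increments: "0 0.002 -0.009 0.008 1 0.4 0;0 0 0 0.005 0 0 0;0 0 0 0 0 0 0"

```text
time_s: 5.7
tool_pos: [0.5139, -0.1277, 0.0787]
tool_rot: [179.9, 0.1, 119.7]
force: [0.5, 0.3, 0.4]
grip_width: 0.0003
```

```bash
python3 go.py -80 0 5
```

```text
t 5.7 loader xy tipz [-159.8    0.6    8.7] rot [1.7987e+02 1.3000e-01 1.1970e+02] F [0.5 0.3 0.4] grip 0.3 q [-21.  18.  37. 114. -14.  52.  52.]
turn needed (tool) [0.13 0.13 0.3 ]
shift tool [-0.0798 -0.001   0.0039]
```

Request:
carry_out:
  increments: "0 -0.004 0 0.004 0 0 0.3;0 -0.008 0 0 0 0 0;0 -0.006 0 0 0 0 0;0 -0.006 0 0 0 0 0;0 -0.006 0 0 0 0 0;0 -0.006 0 0 0 0 0;0 -0.006 0 0 0 0 0;0 -0.006 0 0 0 0 0"

```text
time_s: 6.7
tool_pos: [0.5397, -0.1727, 0.0751]
tool_rot: [179.8, 0.2, 119.4]
force: [-0.3, 0.6, 0.3]
grip_width: 0.0006
```

```bash
python3 go.py -80 0 5;python3 - <<'E'
from h import *
for n in ("top","side"):
  p=read_camera(n); cv2.imwrite(f"pics/{n}2.png",cv2.resize(p["img"][130:220,200:320],(800,600),interpolation=cv2.INTER_CUBIC))
E
```

```text
t 6.7 loader xy tipz [-108.     1.     5.1] rot [1.7981e+02 1.7000e-01 1.1938e+02] F [-0.3  0.6  0.3] grip 0.6 q [-16.  23.  36. 109. -17.  53.  58.]
turn needed (tool) [ 0.19  0.17 -0.02]
shift tool [-0.028  -0.001   0.0002]
```

View pics/top2.png

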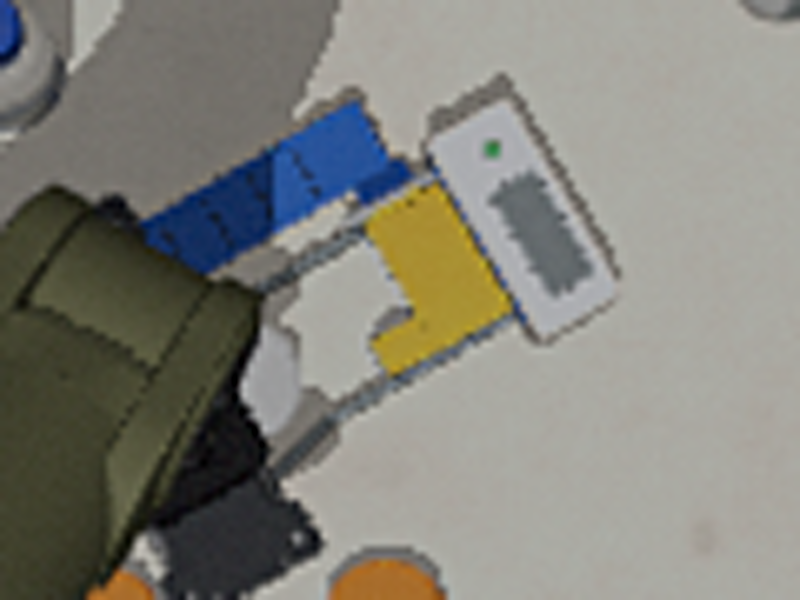

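View pics/side2.png

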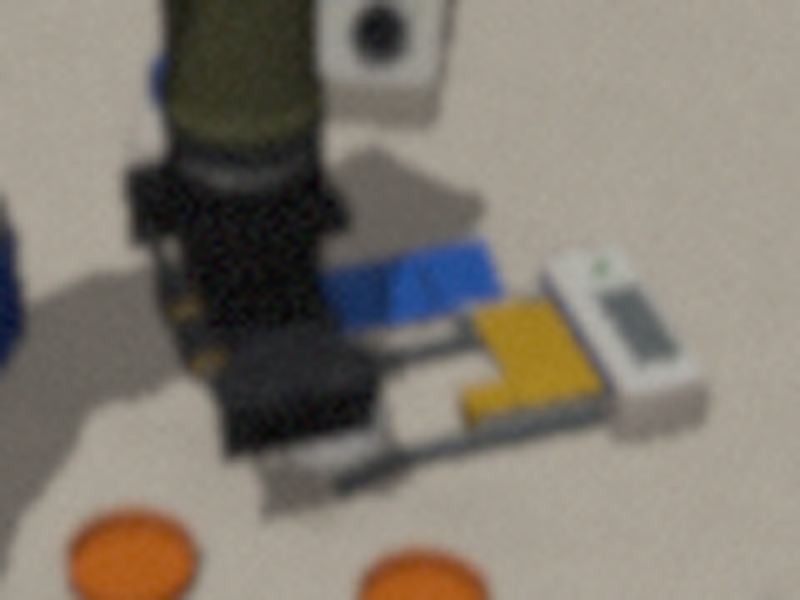

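Request:
carry_out:
  increments: "0 -0.006 0 0 0 0 0;0 -0.006 0 0 0 0 0;0 -0.006 0 0 0 0 0;0 -0.005 0 0 0 0 0;0 0 0 0 0 0 0"

```text
time_s: 7.42
tool_pos: [0.5518, -0.1945, 0.0753]
tool_rot: [179.8, 0.2, 119.3]
force: [0.4, 0.9, -0.4]
grip_width: 0.0006
```

```bash
python3 go.py -90 0 5;python3 - <<'E'
from h import *
from go import Q
p=read_camera("top"); cv2.imwrite(f"pics/top3.png",cv2.resize(p["img"][130:220,200:320],(800,600),interpolation=cv2.INTER_CUBIC))
E
```

```text
t 7.42 loader xy tipz [-83.    0.9   5.3] rot [179.81   0.21 119.35] F [ 0.4  0.9 -0.4] grip 0.6 q [-13.  25.  36. 106. -18.  54.  60.]
turn needed (tool) [ 0.19  0.21 -0.05]
shift tool [ 0.007  -0.0009  0.0003]
```

View pics/top3.png

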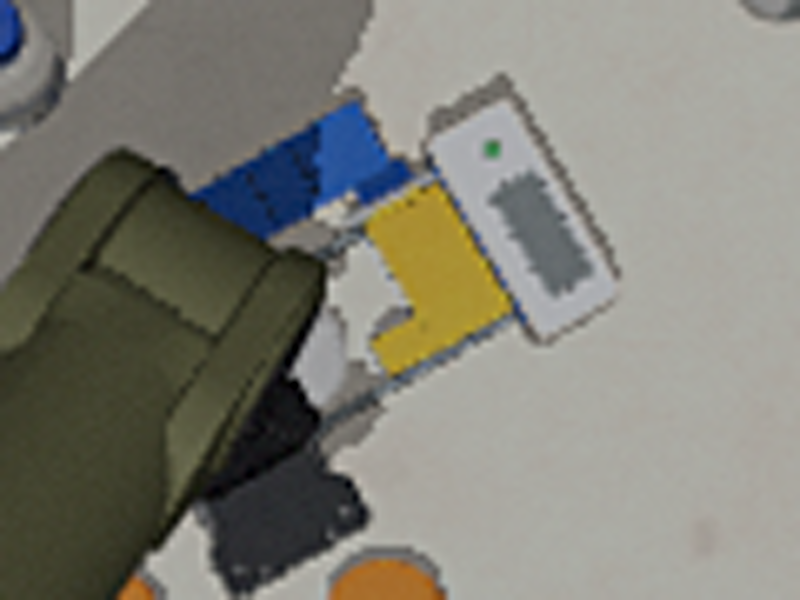

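Request:
carry_out:
  increments: "0 0.003 0 0 0 0 0;0 0 0 -0.03 0 0 0;0 0 0 -0.035 0 0 0;0.667 0 0.02 0 0 0 0;0.667 0 0.015 0 0 0 0;0.667 0 0 0 0 0 0;0.667 0 0 0 0 0 0;0.667 0 0 0 0 0 0"

```text
time_s: 8.48
tool_pos: [0.5793, -0.1703, 0.1377]
tool_rot: [-179.9, -0.1, 119.5]
force: [-0.2, -0.7, 0.4]
grip_width: 0.0426
```

```bash
python3 go.py -86 36 30;python3 - <<'E'
from h import *
for n in ("top","side"):
  p=read_camera(n); cv2.imwrite(f"pics/{n}4.png",cv2.resize(p["img"][130:220,200:320],(800,600),interpolation=cv2.INTER_CUBIC))
E
```

```text
t 8.47 loader xy tipz [-90.6  36.7  67.7] rot [-1.7986e+02 -1.3000e-01  1.1950e+02] F [-0.2 -0.7  0.4] grip 42.6 q [-17.  23.  37. 101. -16.  62.  55.]
turn needed (tool) [-0.14 -0.13  0.1 ]
shift tool [-0.0046 -0.0006  0.0377]
```

View pics/side4.png

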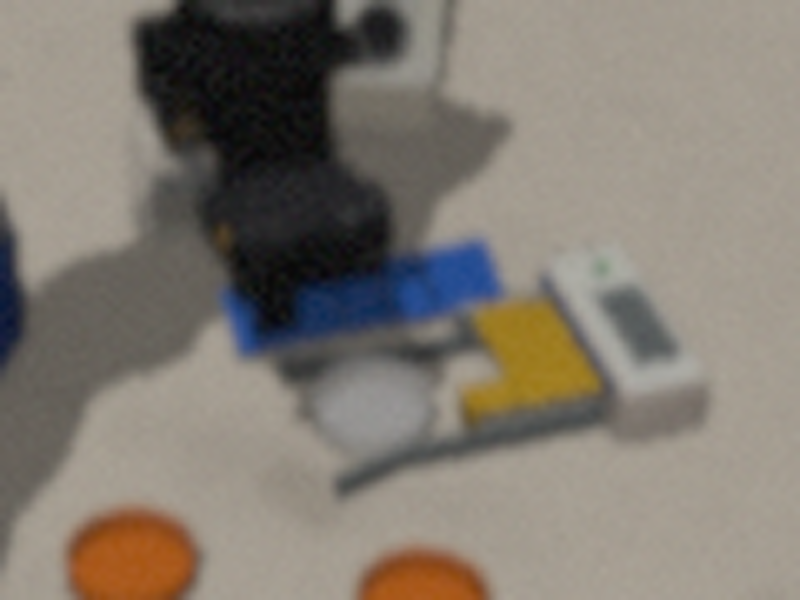

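View pics/top4.png

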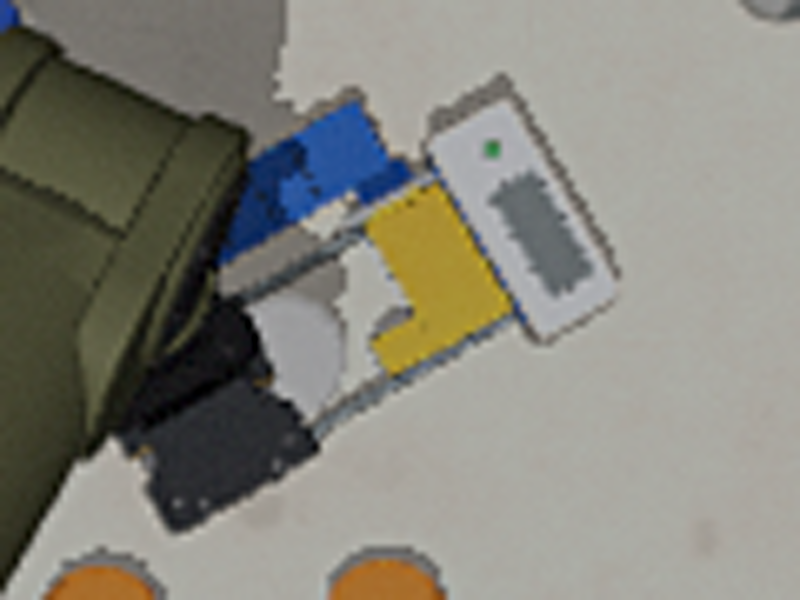

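Request:
carry_out:
  increments: "0.667 -0.004 0 0 0 0 0;0.667 0 0 0 0 0 0;0.667 0 0 0 0 0 0;0.667 0 0 0.015 0 0 0;0.667 0 0 0.015 0 0 0;0.667 0 0 0 0 0 0"

```text
time_s: 9.32
tool_pos: [0.5804, -0.1745, 0.1052]
tool_rot: [-179.8, -0.2, 119.4]
force: [0.0, 0.8, 0.1]
grip_width: 0.058
```

```bash
python3 go.py -87 36 9;python3 - <<'E'
from h import *
from go import Q
for n in ("top","side"):
  p=read_camera(n); cv2.imwrite(f"pics/{n}5.png",cv2.resize(p["img"][130:220,200:320],(800,600),interpolation=cv2.INTER_CUBIC))
  uv=(255.8,190.75) if n=="side" else (200+343*.15,130+345*.15)
  w=ray(p,*uv,.016);c,s=np.cos(Q[2]),np.sin(Q[2]);d=w[:2]-Q[:2];print(n,c*d[0]+s*d[1],-s*d[0]+c*d[1])
E
```

```text
t 9.32 loader xy tipz [-86.3  35.6  35.2] rot [-1.7983e+02 -1.7000e-01  1.1942e+02] F [0.  0.8 0.1] grip 58.0 q [-15.  26.  36. 102. -17.  58.  57.]
turn needed (tool) [-0.17 -0.17  0.02]
shift tool [0.0006 0.0005 0.0262]
top -0.011053295309103636 -0.010748612493779886
side -0.04243791821627284 -0.0055108188340852494
```

View pics/side5.png

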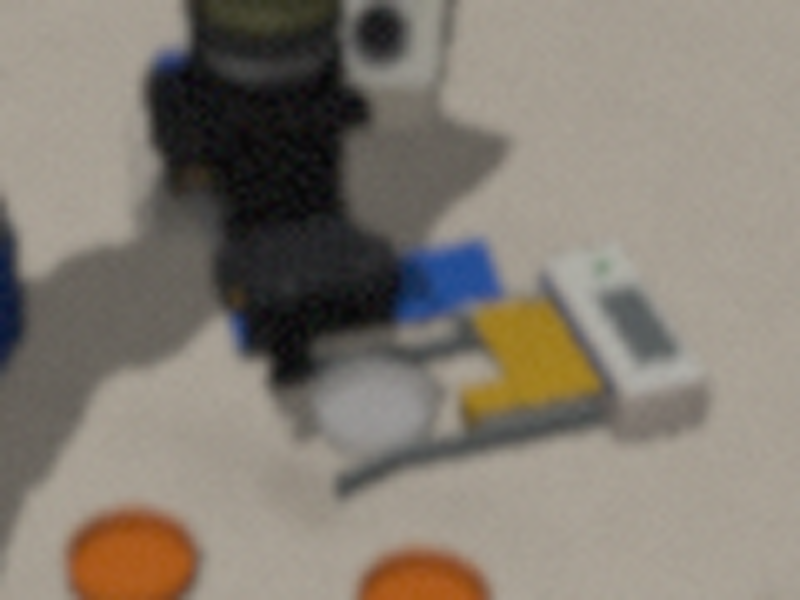

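Request:
carry_out:
  increments: "0.667 0.002 0 0.008 0 0 0;0.667 0 0 0.007 0 0 0;0.667 0 0 0.005 0 0 0;0.667 0 0 0.004 0 0 0"

```text
time_s: 9.93
tool_pos: [0.58, -0.1741, 0.0827]
tool_rot: [-179.9, -0.1, 119.4]
force: [-4.5, -1.6, 5.5]
grip_width: 0.0577
```

```bash
python3 go.py -87 36 9
```

```text
t 9.93 loader xy tipz [-86.9  35.4  12.7] rot [-1.7992e+02 -5.0000e-02  1.1940e+02] F [-4.5 -1.6  5.5] grip 57.7 q [-15.  27.  36. 103. -19.  56.  58.]
turn needed (tool) [-0.08 -0.05 -0.  ]
shift tool [0.0001 0.0006 0.0037]
```

Request:
carry_out:
  increments: "0.667 0 0 0.004 0 0 0;0.667 0 0 0.004 0 0 0;0.667 0 0 0.003 0 0 0"

```text
time_s: 10.3
tool_pos: [0.5796, -0.1753, 0.0781]
tool_rot: [180.0, -0.3, 119.3]
force: [-11.5, 2.2, 25.7]
grip_width: 0.058
```

```bash
python3 go.py -77 36 9;python3 - <<'E'
from h import *
for n in ("top","side"):
  p=read_camera(n); cv2.imwrite(f"pics/{n}6.png",cv2.resize(p["img"][130:220,200:320],(800,600),interpolation=cv2.INTER_CUBIC))
E
```

```text
t 10.3 loader xy tipz [-86.   34.5   8.1] rot [180.    -0.32 119.34] F [-11.5   2.2  25.7] grip 58.0 q [-14.  28.  35. 103. -19.  56.  58.]
turn needed (tool) [ 0.   -0.32 -0.06]
shift tool [-0.009   0.0015 -0.0009]
```

View pics/side6.png

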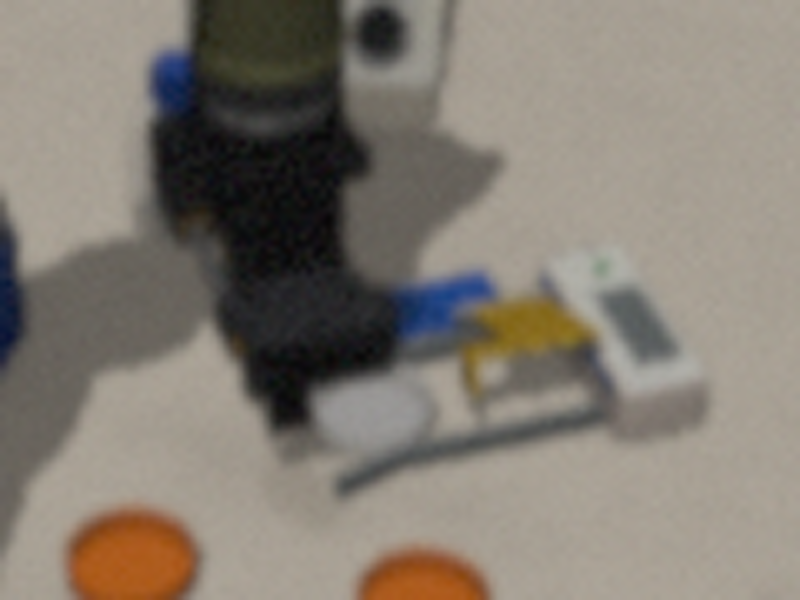

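View pics/top6.png

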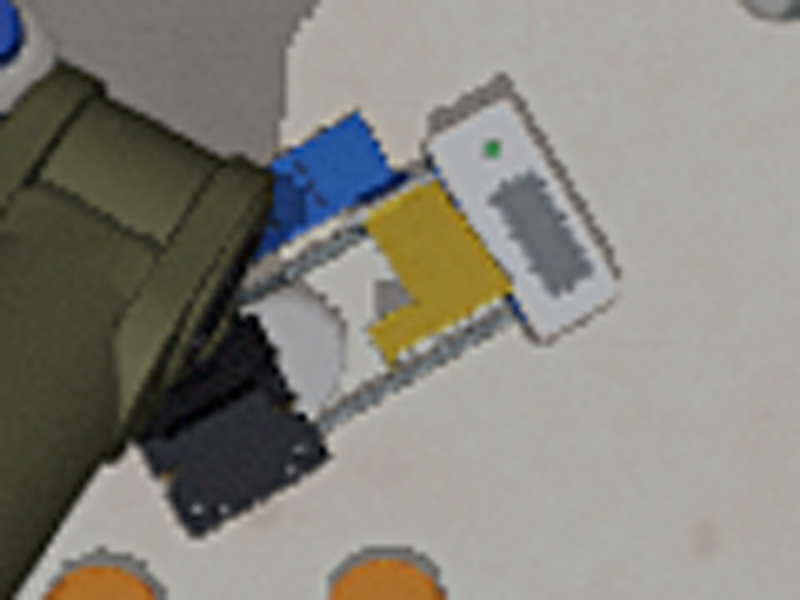

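Request:
carry_out:
  increments: "0.667 -0.005 0.001 0.001 0 0 0;0.667 -0.005 0.001 0.001 0 0 0;0.667 -0.005 0 0.001 0 0 0"

```text
time_s: 10.78
tool_pos: [0.5905, -0.1848, 0.0788]
tool_rot: [179.6, -0.5, 119.4]
force: [-2.7, 2.1, 5.2]
grip_width: 0.0581
```

```bash
python3 go.py -10 36 9
```

```text
t 10.78 loader xy tipz [-72.4  39.4   8.8] rot [179.62  -0.53 119.44] F [-2.7  2.1  5.2] grip 58.1 q [-13.  29.  35. 101. -20.  57.  60.]
turn needed (tool) [ 0.38 -0.53  0.04]
shift tool [-0.0624 -0.0034 -0.0008]
```

Request:
carry_out:
  increments: "0.667 -0.001 -0.003 0.0025 0.3 -0.4 0;0.667 -0.005 0 0.002 0 0 0;0.667 -0.005 0 0.002 0 0 0;0.667 -0.005 0 0.002 0 0 0"

```text
time_s: 11.28
tool_pos: [0.6002, -0.1928, 0.0783]
tool_rot: [179.2, -0.7, 119.8]
force: [-6.9, 4.6, 14.8]
grip_width: 0.0578
```

```bash
python3 go.py -10 36 9;python3 - <<'E'
from h import *
for n in ("side",):
  p=read_camera(n); cv2.imwrite(f"pics/{n}7.png",cv2.resize(p["img"][130:220,200:320],(800,600),interpolation=cv2.INTER_CUBIC))
E
```

```text
t 11.28 loader xy tipz [-60.7  43.9   8.3] rot [179.19  -0.73 119.76] F [-6.9  4.6 14.8] grip 57.8 q [-11.  30.  34.  99. -21.  57.  61.]
turn needed (tool) [ 0.81 -0.73  0.35]
shift tool [-0.0506 -0.0082 -0.0015]
```

View pics/side7.png

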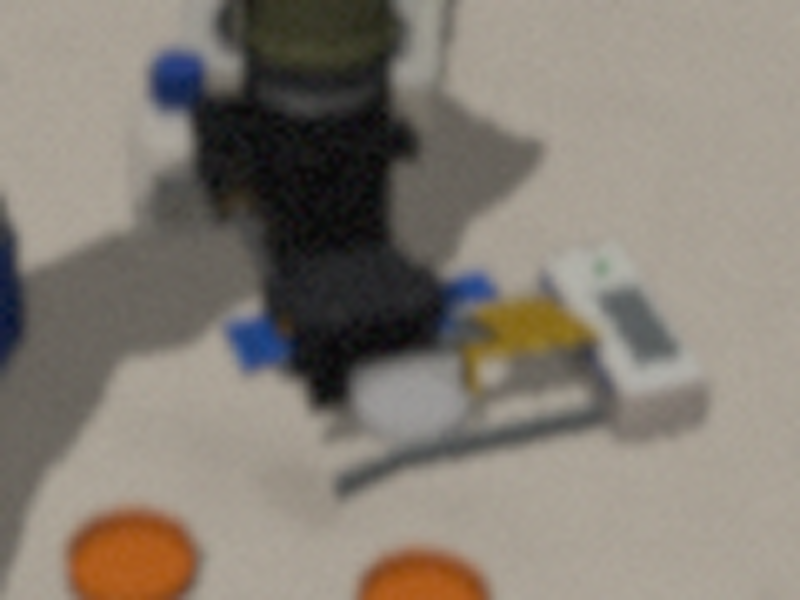

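Request:
carry_out:
  increments: "0.667 -0.001 -0.006 0.002 0.6 -0.5 0.3;0.667 -0.002 -0.005 0.002 0.4 -0.4 0.1"

```text
time_s: 11.58
tool_pos: [0.5989, -0.1967, 0.0785]
tool_rot: [179.4, 0.3, 119.5]
force: [-0.3, 5.1, 9.6]
grip_width: 0.0582
```

```bash
python3 go.py -10 36 9
```

```text
t 11.57 loader xy tipz [-58.   40.8   8.5] rot [179.37   0.27 119.52] F [-0.3  5.1  9.6] grip 58.2 q [-12.  30.  35. 100. -20.  56.  60.]
turn needed (tool) [0.63 0.27 0.13]
shift tool [-0.0479 -0.0049 -0.0003]
```

Request:
carry_out:
  increments: "0.667 -0.004 -0.005 0.002 0.6 0 0;0.667 -0.005 -0.004 0.002 0.4 -0.2 0.1;0.667 -0.005 -0.003 0.002 0.3 -0.2 0.1;0.667 -0.005 -0.003 0.002 0.3 -0.2 0.1"

```text
time_s: 12.08
tool_pos: [0.6039, -0.2086, 0.0787]
tool_rot: [179.8, 0.3, 119.8]
force: [-4.1, 6.1, 13.8]
grip_width: 0.0583
```

```bash
python3 go.py -10 36 9;python3 - <<'E'
from h import *
for n in ("top","side",):
  p=read_camera(n); cv2.imwrite(f"pics/{n}8.png",cv2.resize(p["img"][130:220,200:320],(800,600),interpolation=cv2.INTER_CUBIC))
E
```

```text
t 12.07 loader xy tipz [-45.1  39.3   8.7] rot [179.78   0.34 119.78] F [-4.1  6.1 13.8] grip 58.3 q [-11.  31.  35.  98. -20.  57.  61.]
turn needed (tool) [0.22 0.34 0.38]
shift tool [-0.035  -0.0036 -0.0001]
```

View pics/side8.png

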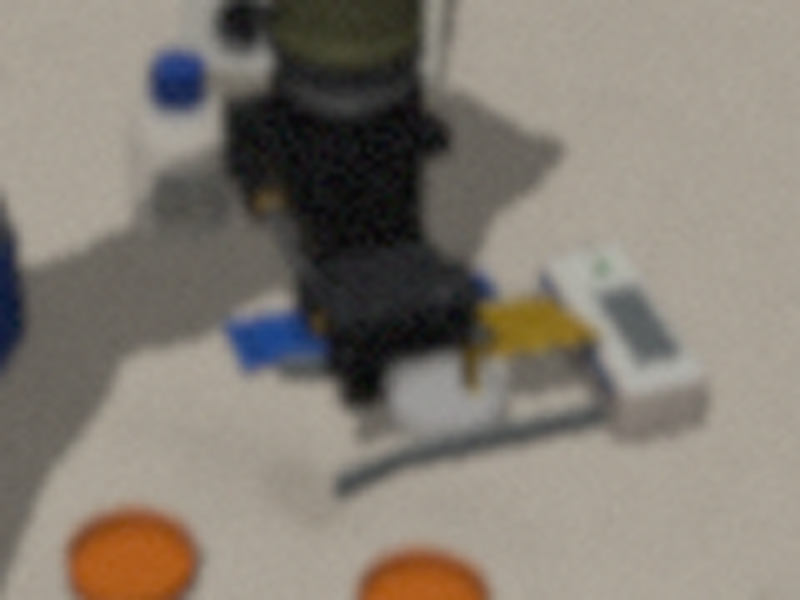

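View pics/top8.png

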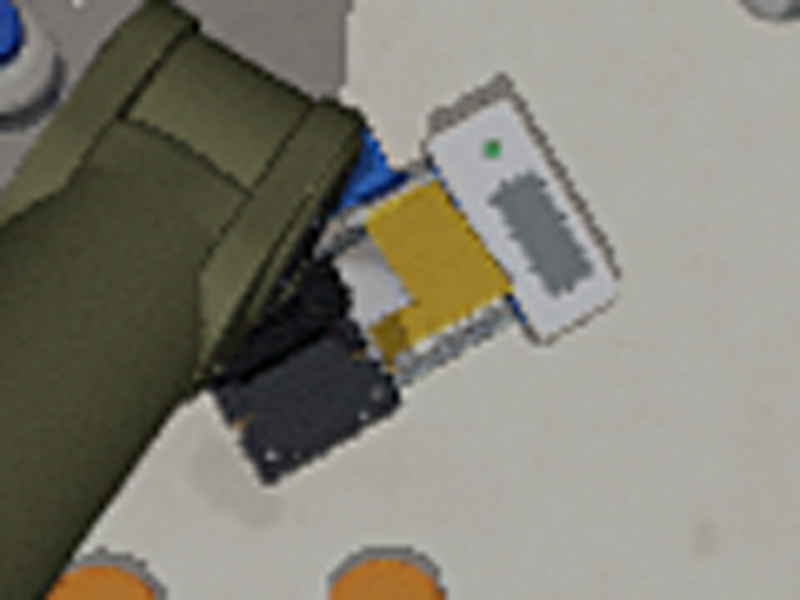

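Request:
carry_out:
  increments: "0.667 -0.006 -0.005 0.002 0.3 0 0.4;0.667 -0.006 -0.004 0.002 0.3 -0.1 0.2;0.667 -0.006 -0.004 0.002 0.3 -0.1 0.2;0.667 -0.006 -0.004 0.002 0.3 -0.1 0.2;0.667 -0.006 -0.004 0.002 0.3 -0.1 0.2"

```text
time_s: 12.8
tool_pos: [0.6115, -0.2311, 0.0788]
tool_rot: [179.8, 0.1, 119.2]
force: [-2.5, 5.2, 12.3]
grip_width: 0.0577
```

```bash
python3 go.py -3 36 9
```

```text
t 12.8 loader xy tipz [-21.8  34.9   8.8] rot [1.7977e+02 1.3000e-01 1.1923e+02] F [-2.5  5.2 12.3] grip 57.7 q [ -8.  32.  35.  96. -21.  58.  63.]
turn needed (tool) [ 0.23  0.13 -0.17]
shift tool [-0.0188  0.0011 -0.0001]
```

Request:
carry_out:
  increments: "0.667 -0.005 -0.001 0.002 0.3 -0.1 -0.1;0.667 -0.005 -0.002 0.002 0.2 -0.1 0.1;0.667 -0.005 -0.003 0.002 0.2 -0.1 0.1"

```text
time_s: 13.18
tool_pos: [0.6179, -0.2402, 0.0789]
tool_rot: [179.8, -0.0, 119.5]
force: [-2.5, 5.1, 12.1]
grip_width: 0.0581
```

```bash
python3 go.py -3 36 9;python3 - <<'E'
from h import *
for n in ("top","side",):
  p=read_camera(n); cv2.imwrite(f"pics/{n}9.png",cv2.resize(p["img"][130:220,200:320],(800,600),interpolation=cv2.INTER_CUBIC))
E
```

```text
t 13.18 loader xy tipz [-10.7  36.    8.9] rot [ 1.7983e+02 -5.0000e-02  1.1945e+02] F [-2.5  5.1 12.1] grip 58.1 q [ -7.  34.  35.  94. -22.  59.  64.]
turn needed (tool) [ 0.17 -0.05  0.05]
shift tool [-0.0077  0.     -0.0001]
```

View pics/side9.png

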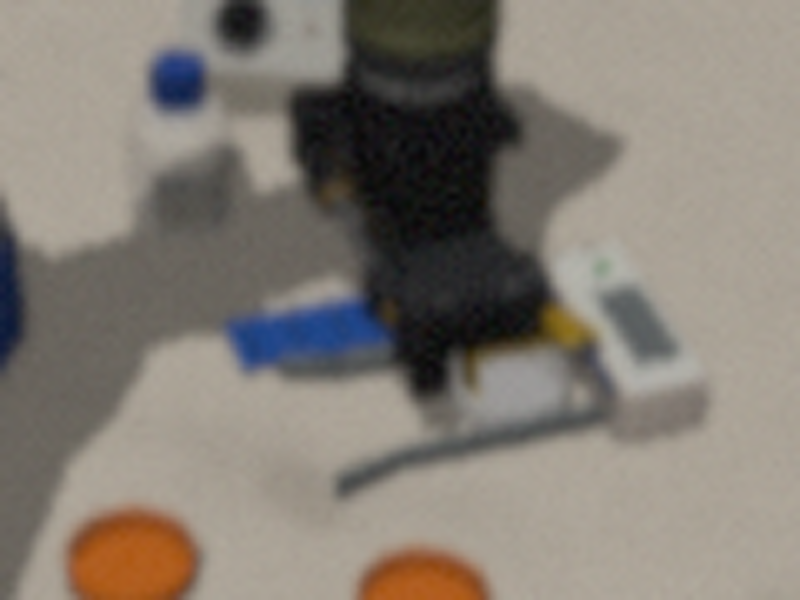

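Request:
carry_out:
  increments: "0.667 -0.005 -0.002 0.002 0.2 -0.1 0.1;0.667 -0.005 -0.002 0.002 0.2 -0.1 0.1"

```text
time_s: 13.52
tool_pos: [0.6219, -0.2462, 0.0789]
tool_rot: [179.8, -0.2, 119.4]
force: [-8.4, 9.5, 18.9]
grip_width: 0.0578
```

```bash
python3 go.py -3 36 9
```

```text
t 13.53 loader xy tipz [-3.6 36.5  8.9] rot [179.81  -0.2  119.44] F [-8.4  9.5 18.9] grip 57.8 q [ -6.  34.  34.  93. -22.  59.  64.]
turn needed (tool) [ 0.19 -0.2   0.04]
shift tool [-0.0006 -0.0005 -0.0001]
```

Request:
carry_out:
  increments: "0.667 -0.004 -0.002 0.002 0.2 -0.1 0.1"

```text
time_s: 13.65
tool_pos: [0.6222, -0.2465, 0.0788]
tool_rot: [179.9, -0.6, 119.4]
force: [-10.2, 10.8, 20.8]
grip_width: 0.0582
```

```bash
python3 go.py -3 36 9
```

```text
t 13.65 loader xy tipz [-3.1 36.6  8.8] rot [179.88  -0.58 119.44] F [-10.2  10.8  20.8] grip 58.2 q [ -6.  34.  34.  93. -22.  60.  64.]
turn needed (tool) [ 0.12 -0.58  0.04]
shift tool [-0.0001 -0.0006 -0.0002]
```

Request:
carry_out:
  increments: "0.667 -0.004 -0.002 0.002 0.2 -0.1 0.1"

```text
time_s: 13.78
tool_pos: [0.6224, -0.2469, 0.0789]
tool_rot: [179.9, -1.0, 119.4]
force: [-8.9, 9.5, 18.9]
grip_width: 0.0579
```

```bash
python3 go.py -3 36 9;python3 - <<'E'
from h import *
for n in ("top","side",):
  p=read_camera(n); cv2.imwrite(f"pics/{n}10.png",cv2.resize(p["img"][130:220,200:320],(800,600),interpolation=cv2.INTER_CUBIC))
E
```

```text
t 13.78 loader xy tipz [-2.7 36.7  8.9] rot [179.94  -0.96 119.44] F [-8.9  9.5 18.9] grip 57.9 q [ -6.  35.  34.  93. -22.  60.  65.]
turn needed (tool) [ 0.06 -0.96  0.04]
shift tool [ 0.0003 -0.0007 -0.0001]
```

View pics/side10.png

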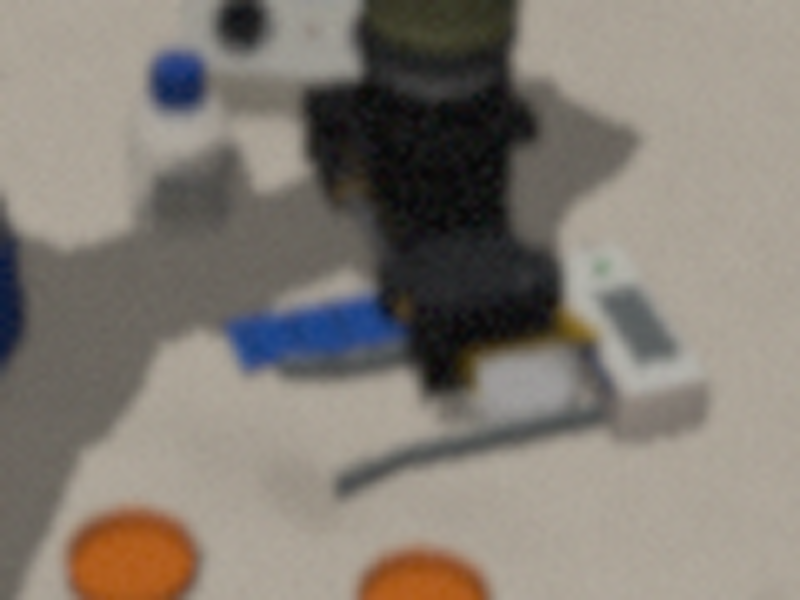

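Request:
carry_out:
  increments: "0.667 -0.007 -0.001 0.002 0.1 -0.9 0;0.667 -0.007 -0.001 0.002 0.1 -0.9 0"

```text
time_s: 14.12
tool_pos: [0.6229, -0.2471, 0.0788]
tool_rot: [-179.8, -1.1, 119.6]
force: [-18.8, 16.0, 29.6]
grip_width: 0.0579
```

```bash
python3 go.py -3 36 9
```

```text
t 14.12 loader xy tipz [-2.3 37.   8.8] rot [-179.85   -1.06  119.62] F [-18.8  16.   29.6] grip 57.9 q [ -6.  35.  34.  92. -22.  61.  65.]
turn needed (tool) [-0.16 -1.06  0.22]
shift tool [ 0.0007 -0.001  -0.0002]
```

Request:
carry_out:
  increments: "0.667 0.003 -0.001 0.002 0 -0.5 0;0.667 0.004 0 0.0015 0 -0.3 0"

```text
time_s: 14.38
tool_pos: [0.6212, -0.2431, 0.0796]
tool_rot: [179.8, 0.1, 119.6]
force: [1.3, -2.4, 5.2]
grip_width: 0.0581
```

```bash
python3 go.py -8 36 9;python3 - <<'E'
from h import *
for n in ("top","side",):
  p=read_camera(n); cv2.imwrite(f"pics/{n}11.png",cv2.resize(p["img"][130:220,200:320],(800,600),interpolation=cv2.INTER_CUBIC))
E
```

```text
t 14.38 loader xy tipz [-6.6 37.4  9.6] rot [1.7980e+02 1.3000e-01 1.1955e+02] F [ 1.3 -2.4  5.2] grip 58.1 q [ -7.  34.  34.  94. -22.  59.  64.]
turn needed (tool) [0.2  0.13 0.16]
shift tool [ 0.0014 -0.0014  0.0006]
```

View pics/side11.png

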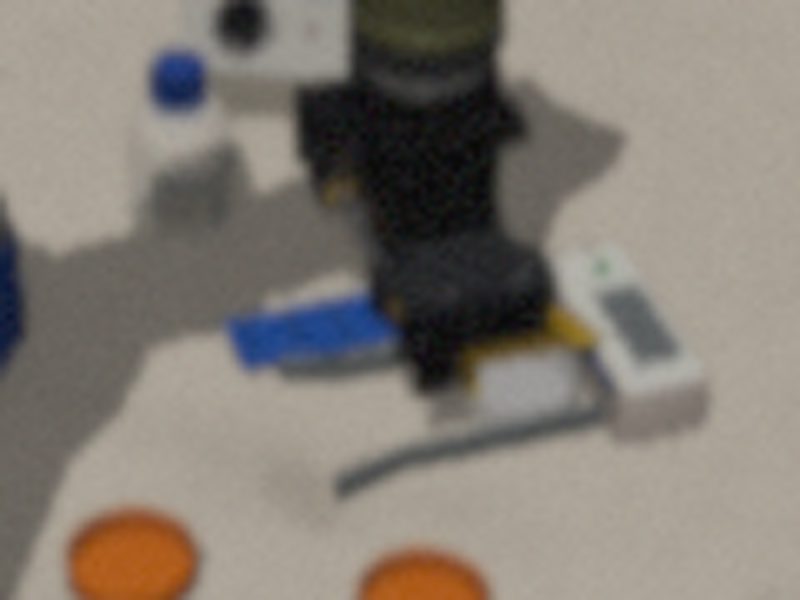

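Request:
carry_out:
  increments: "0.667 0 0 -0.005 0 0 0;0.667 0 0 -0.005 0 0 0;0.667 0 0 -0.006 0 0 0;0.667 0 0 -0.008 0 0 0;0.667 0 0 -0.02 0 0 0;0.667 0 0 -0.03 0 0 0;0.667 0 0 -0.04 0 0 0;0.667 0.02 0 -0.04 0 0 0;0.667 0.05 -0.02 0 0 0 0;0.667 0.05 -0.02 0 0 0 0;0.667 0.05 -0.02 0 0 0 0;0.667 0.05 -0.02 0 0 0 0;0.667 0 0 0 0 0 0"

```text
time_s: 16.1
tool_pos: [0.4377, -0.0886, 0.2456]
tool_rot: [179.4, 0.2, 119.4]
force: [1.5, -0.3, 0.6]
grip_width: 0.0581
```

```bash
python3 go.py;python3 - <<'E'
from h import *
for n in ("top","side",):
  p=read_camera(n); cv2.imwrite(f"pics/{n}12.png",cv2.resize(p["img"][130:220,200:320],(800,600),interpolation=cv2.INTER_CUBIC))
  cv2.imwrite(f"pics/{n}12f.png",cv2.resize(p["img"],(800,600)))
E
```

```text
t 16.1 loader xy tipz [-231.3  -46.6  175.6] rot [179.43   0.23 119.43] F [ 1.5 -0.3  0.6] grip 58.1 q [-29.  -8.  35. 116.   5.  70.  33.]
turn needed (tool) [0.57 0.23 0.03]
```

View pics/side12.png

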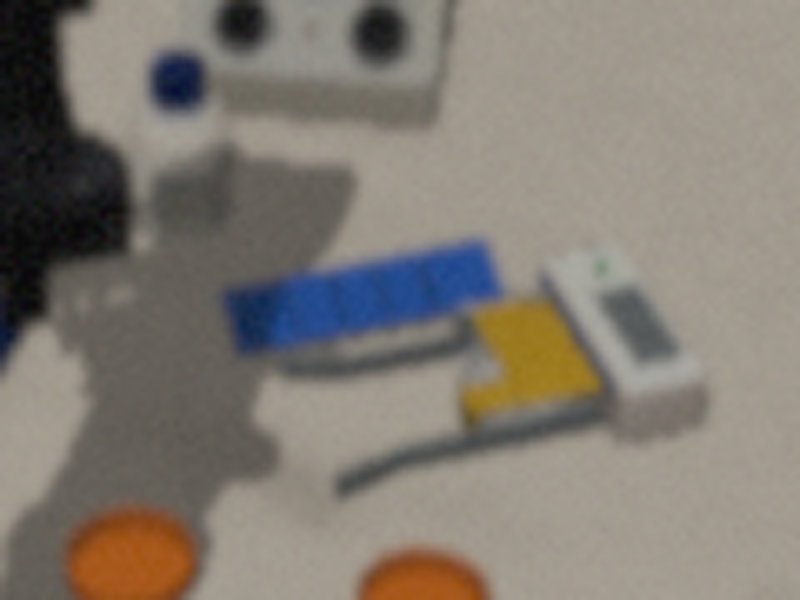

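View pics/top12.png

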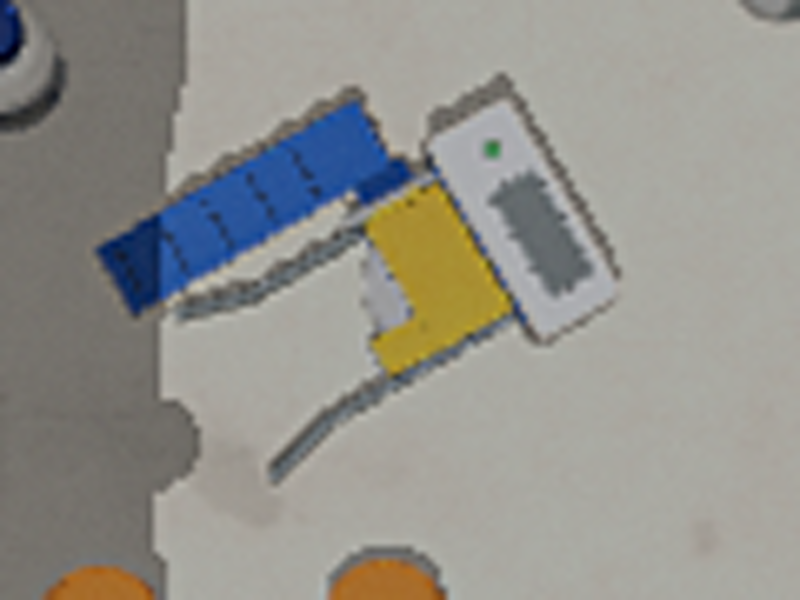

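View pics/top12f.png

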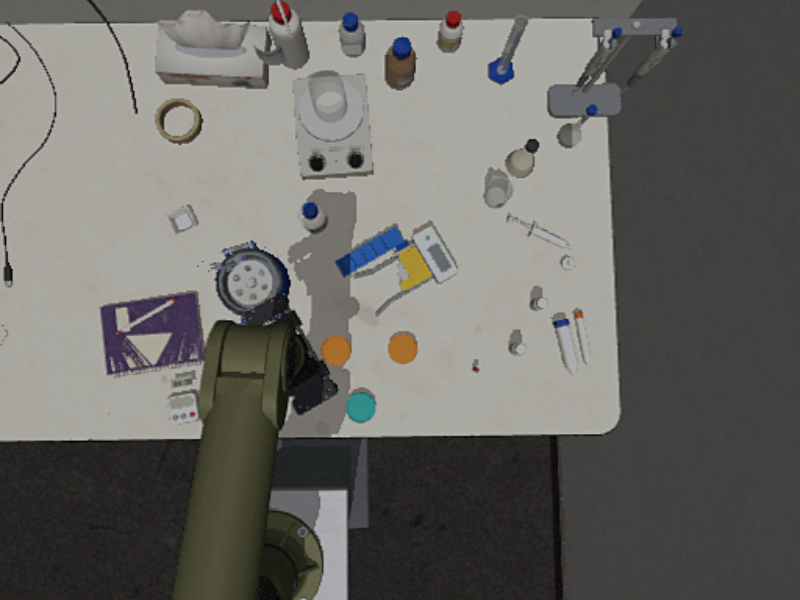

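```bash
python3 - <<'E'
from h import *
from go import Q
p=read_camera("top");c,s=np.cos(Q[2]),np.sin(Q[2])
im=cv2.resize(p["img"][150:190,240:293],None,fx=15,fy=15,interpolation=cv2.INTER_CUBIC)
for xc,col in((.038,(0,0,255)),(.035,(0,255,0))):
    t=np.linspace(1.2,5.1,60);pts=[]
    for a in t:
        x,y=xc+.0315*np.cos(a),.0315*np.sin(a)
        pts.append(proj(p,[Q[0]+c*x-s*y,Q[1]+s*x+c*y,.016]))
    cv2.polylines(im,[np.round((np.array(pts)-[240,150]+.5)*15-.5).astype(int)],False,col,1)
cv2.imwrite("pics/chk.png",im)
E
```

```text
(no output)
```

View pics/chk.png

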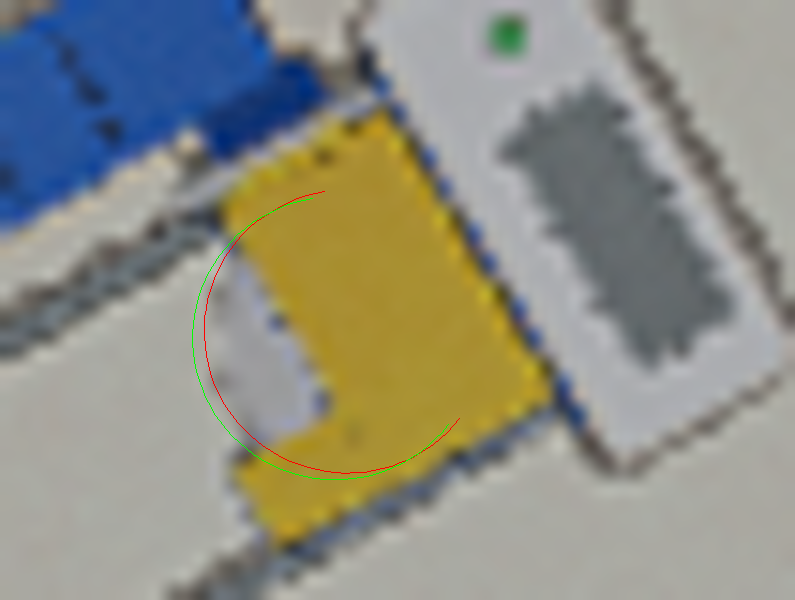

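View pics/side12f.png

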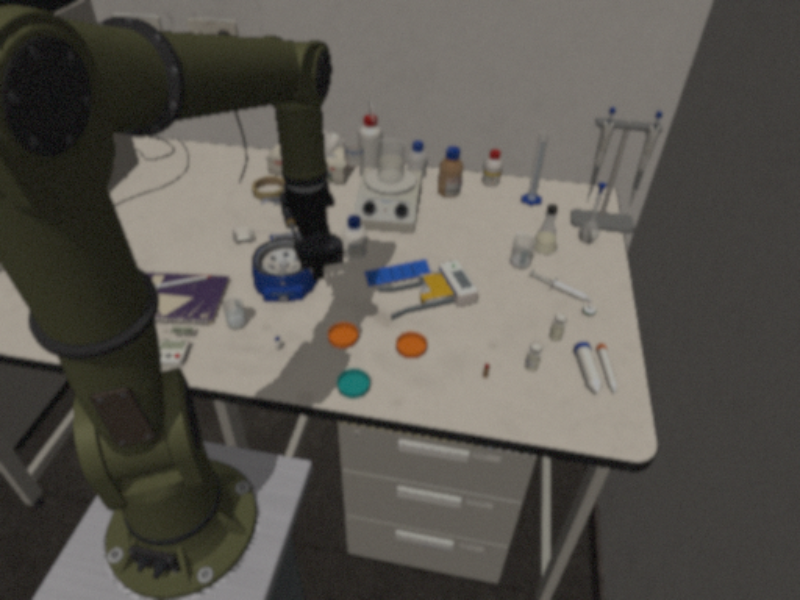

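```bash
python3 -c "
from cell import *
print(sign_off())"
```

```text
the job is handed in; nothing more can be done
None
```

The clear dish is in the loader, fully home against the white block, with the flap shut behind it, and the job is handed in at about 16 s on the clock.

- **Into the lane:** With the fingers closed, I pushed the dish along the worktop into the lane, stopping about 11 mm short of the flap's lip. At that point the pushing finger could not yet reach far enough for the other one to be on the paddle.
- **Under the flap:** I lifted, opened the fingers to 58 mm, and lowered one onto the paddle until the flap was fully open. The other finger pushed the dish on while the paddle stayed down.
- **Home:** The push stalled where a home dish should stop it, with the push force rising to about 23 N. I backed off a few millimetres, rose so the flap shut, and retreated.

**Last checks:**
- The top picture shows the flap shut and the dish's visible rear edge on the line drawn for a dish centre at x = 38 mm. The rest of the dish is hidden under the flap.
- The bottle, beaker, vials and look-alike dishes look upright and in their places in the last pictures.
- The gripper is clear of everything and reads no contact force.

While pressing, the tool drifted up to about 8 mm sideways and the paddle force varied between 5 and 30 N. I corrected the drift as it went, and the flap was open in every picture until release. The side camera sat about one pixel off the top camera, so I relied on the top camera for positions.

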